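# Sort the bench chemicals into their storage-class trays

## Robot

A 7-joint arm with a two-finger parallel gripper is mounted at the origin on a cart in front of the work surface, level with it; the furniture and walls round the work are solid. World frame = base frame: x ahead of the robot, y to its left, z up, the work surface at z = 0. Lengths are in m, angles in rad, forces in N, time in s.
With the tool pointing down it reaches from about 0.35 to 0.9 m from the base axis. Payload 8.1 kg.
Tool frame: the origin (TCP) lies on the centre line of the jaws, within the pads' length; the fingertips stand 19 mm ahead of it and the grasp point (between the pads) is the TCP (arm.tip_reach is the distance from the TCP to the fingertips, in m); z points along the fingers, y is the line along which they close (so a half turn about z gives the same grasp; the last joint's range is limited). The gripper opens to 92 mm and grips with 3 to 60 N. Pads are 19 mm wide; open, the fingers measure 130 mm over their backs; the gripper's body (75 mm by 190 mm) begins 47 mm behind the grasp point.
Start: joints at [1.049, 0.434, 0.025, 1.573, -0.012, 1.134, -0.075], TCP at [0.254, -0.571, 0.246] pointing down, gripper open.
Joint ranges: [-2.62, 2.62], [-0.44, 2.09], [-1.27, 1.32], [0.08, 2.57], [-1.32, 4.46], [0.12, 2], [-2.74, 2.74]. Speed limits (rad/s): [2.22, 2.22, 3.01, 3.01, 3.14, 3.14, 3.14].

## Interface

Orientations are given as a rotation vector (axis times angle).
In Python, from cell import arm gives the robot as it stands.
- The arm moves only by the tool arm_command, never from a script. Its argument "targets" is a list that holds one entry, the list of rows, each a list of 6 numbers: the shift along the tool's x, y, z in m, then the turn, a rotation vector about the tool's x, y, z in rad. A call has 1 to 10 rows; each row shifts and turns the commanded pose from where the row before left it, along the tool's axes as they then stand; what a row does not reach is not made up. A row lasts 1/8 s, in which the tool goes at most 62.5 mm and 10.7 degrees, less where a joint would pass 70% of its speed; a pose out of reach is approached as far as the arm can. A call with a gripper value outside its range is refused whole. "jaw" is the finger opening in m, from 0 to 0.0918, set as the call begins (left out, the last holds). The fingers move at their own pace and stop on an object; "newtons" is the grip in N (left out, the last holds). Time passes only in rows, so rows that do not move let the fingers close. It gives the time, the measured TCP pose, the force, the opening and the grip force at its end, in the units of the state.
- arm.observe(): the state, without advancing time (a new reading comes with each control period).
- arm.get_image(name): name is "scene" or "top"; returns a dict with "pixels" (400x640x3 uint8, red, green, blue), "z_map" (400x640 float32, m along the optical axis (not along the pixel's ray), 0 where there is no reading), "fx", "fy", "cx", "cy" (pixels), "xyz" and "rotation" of the camera in the world. Camera axes: x right, y down, z forward; pixel columns grow to the right and rows downward; lengths in m; the calibration is good to about 2 mm. A picture is of the moment at which its call begins.
- arm.sign_off(): hands the job in; it is judged then, once.
The state is a dict: "clock": time; "joints": joint angles; "dq": joint speeds; "joint_efforts": joint torques, N m; "position": TCP position; "ee_rot": TCP orientation; "force": force on the tool from outside, world axes, zero at the start; "ft_torque": the same for the moment, N m; "width": opening from 0.0 (shut) to 1.0 (fully open); "gripper_force": force on a finger pad.
Only numpy, scipy, OpenCV 4.12 (cv2) and the standard library are available. Lean on these libraries where they do the work, as an engineer would, in place of code of your own. Each camera call takes 0.05 s, during which the arm holds its last target. There are 200 camera calls.

## Task

Clear away the four chemicals that stand out on the open bench in front of you, by storage class: stand the orange lacquer bottle in the red tray, the orange-lidded flux jar in the yellow tray, the white squeeze bottle in the blue tray and the white paste tube in the green tray, each on the round mark in the middle of its tray. Carry them upright and set them down without dropping them, and leave the steel cup of swabs, the stack of green boards and what is kept in the bowl at the back where they are.

Things in the scene. Friction and masses are not known exactly. Their poses are not given: they have to be found in the camera images.
- lacquer_grip (a point): small bottle of orange lacquer with a tall pale brush cap, standing upright; 98 mm high, orange square glass foot 24 x 24 mm up to 36 mm, narrow neck, then a round pale cap 16 mm across from 44 to 75 mm and a 9 mm stem above. 60 g, varies. This point: on its axis in the middle of the cap, 62 mm above its foot, where to grip it (any direction); z up along the bottle.
- flux_grip (a point): squat clear jar of amber flux with an orange screw lid (fixed on), 42 mm across, 50 mm high, standing upright; the lid takes the top 13 mm. 60 g, varies. This point: on its axis, 32 mm above its foot, a good height to grip it (any direction); z up. (A like jar in the steel bowl at the back of the bench is part of the room and stays there.)
- squeeze_grip (a point): white squeeze bottle with a nozzle, standing upright; body 32 mm across, 94 mm high with its shoulder, 114 mm with the nozzle. 85 g, varies. This point: on its axis, 70 mm above its foot, where to grip it (any direction) so that the nozzle stays clear of the palm; z up.
- tube_grip (a point): white paste tube standing upright on its round cap (23 mm across); 76 mm high, the crimped flat end at the top is 25 mm wide along y and thin along x. 30 g, varies. This point: on its axis, 40 mm above its foot; z up, y along the flat width: grip it here across y (about 23 mm), because across x it tapers like a wedge. (A like tube in the steel bowl at the back is part of the room.)
- red_tray: red plastic spill tray, 94 x 94 mm, 8 mm high, fixed to the bench; inner floor 88 x 88 mm, 3 mm above the bench, lip 3 mm thick, a black round mark 60 mm across in the middle of the floor. Origin: centre of the underside, on the bench; z up, a small pull tab (10 mm) on the -x side.
- yellow_tray: yellow plastic spill tray, 94 x 94 mm, 8 mm high, fixed to the bench; inner floor 88 x 88 mm, 3 mm above the bench, lip 3 mm thick, a black round mark 60 mm across in the middle of the floor. Origin: centre of the underside, on the bench; z up, a small pull tab (10 mm) on the -x side.
- blue_tray: blue plastic spill tray, 94 x 94 mm, 8 mm high, fixed to the bench; inner floor 88 x 88 mm, 3 mm above the bench, lip 3 mm thick, a black round mark 60 mm across in the middle of the floor. Origin: centre of the underside, on the bench; z up, a small pull tab (10 mm) on the -x side.
- green_tray: green plastic spill tray, 94 x 94 mm, 8 mm high, fixed to the bench; inner floor 88 x 88 mm, 3 mm above the bench, lip 3 mm thick, a black round mark 60 mm across in the middle of the floor. Origin: centre of the underside, on the bench; z up, a small pull tab (10 mm) on the -x side.
- steel_cup: loose steel cup full of yellow-tipped cotton swabs, 48 mm across, 149 mm high with the swabs, the tallest thing between the others; stays where it is. Origin: centre of its underside.
- board_stack: loose stack of three green circuit boards on spacers, 47 x 66 mm, 37 mm high; stays where it is. Origin: centre of its underside, long side along y.

How it is judged:
By the outcome, as a careful person would: the job done as asked, in the order asked, and still so for the second after the job is handed in, with the robot touching nothing.
It also fails if it takes over 112 s, if anything falls off the work surface, if the arm or the gripper's body presses on something with over 40 N, if the wrist force passes 120 N, or if a joint passes its speed limit or range.

## Working session

There is one attempt and no reset: what is moved stays moved. The work goes in short steps, Python scripts to look and compute and a tool call to move; the robot and the scene stay as the last step left them, time stands still between calls to the robot, and variables do not carry over. Pictures are saved under pics/ and viewed, at most 14 in all, crops included, and the job is handed in when it is done.

Besides the shell and the picture viewer there is one more tool, called by a JSON object that holds its "method" and its "body", one argument or row to a line. arm_command: Moves the arm, as the interface text tells. Its arguments: {"type":"object","properties":{"targets":{"type":"array","items":{"type":"array","items":{"type":"array","items":{"type":"number"}}}},"jaw":{"type":"number"},"newtons":{"type":"number"}},"required":["targets"]}

```bash
ls; mkdir -p pics; python3 - <<'E'
from cell import arm
import cv2,numpy as np
for n in("top","scene"):
    d=arm.get_image(n); cv2.imwrite(f"pics/{n}0.png",d["pixels"][:,:,::-1]); np.savez(f"{n}0.npz",**{k:np.array(v) for k,v in d.items()})
    print(n,d["xyz"],d["rotation"],d["fx"],d["cx"],d["cy"])
o=arm.observe();print(o)
E
```

```text
pics
top [ 0.42202616 -0.01399743  1.177559  ] [-2.14379403  2.17593336 -0.09360775] 433.88624228804537 314.7882330934319 194.50131107517322
scene [-0.34312435  0.42397687  0.63269773] [-1.23035417  1.98174257 -1.13322359] 398.3907204632163 321.9680997448247 203.97817965858894
{'clock': 0.1, 'joints': array([ 1.04943421,  0.43518354,  0.02497899,  1.57397939, -0.01163054,
        1.13400107, -0.07508969]), 'dq': array([ 0.00040833, -0.00243261, -0.00069929, -0.00399876,  0.00053175,
        0.00088468,  0.00129107]), 'joint_efforts': array([ 4.23598249e-03, -6.69124889e+01,  9.88791436e-01, -3.15143645e+01,
       -6.03665365e-02,  3.75028490e-02,  4.75570414e-05]), 'position': array([ 0.25393314, -0.5706285 ,  0.24501504]), 'ee_rot': array([-3.07166504e+00, -6.52591851e-01,  6.25556398e-04]), 'force': array([ 0.0807538 , -0.25124719, -0.87795764]), 'ft_torque': array([0.01690152, 0.01336667, 0.01074225]), 'gripper_force': 0.0, 'width': 0.9982026367014925}
```

View pics/top0.png

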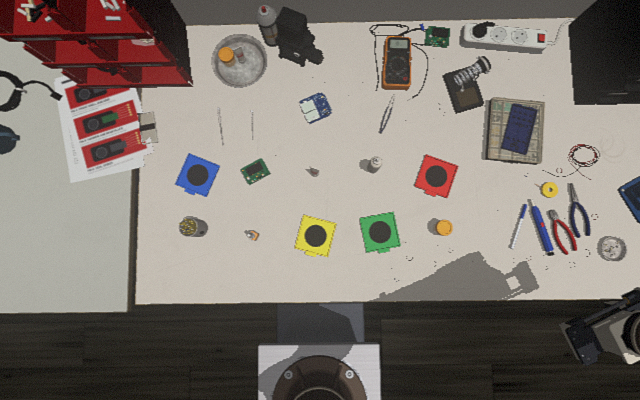

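View pics/scene0.png

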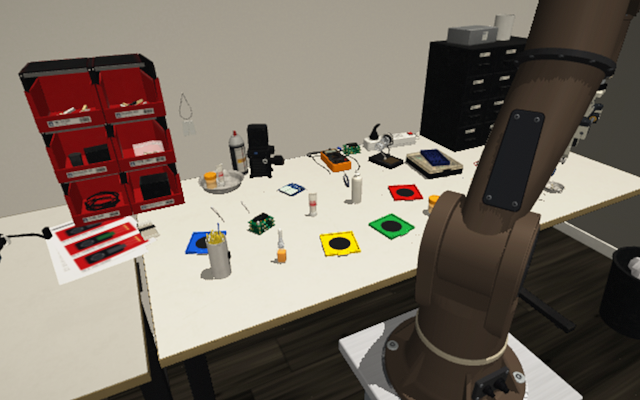

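The top view shows the blue tray (197,175), boards (256,171), tube (313,171), squeeze bottle (375,164) and red tray (437,176). Nearer the robot are the cup (194,227), lacquer (252,235), yellow tray (316,236), green tray (380,232) and flux jar (443,228). The scene view confirms all of them are standing.

```bash
cat > h.py <<'E'
import numpy as np,cv2
from scipy.spatial.transform import Rotation as R
def cloud(d):
    z=np.asarray(d["z_map"]).astype(float);v,u=np.mgrid[0:z.shape[0],0:z.shape[1]]
    c=np.stack([(u-d["cx"])/d["fx"]*z,(v-d["cy"])/d["fy"]*z,z],-1)
    w=c@R.from_rotvec(d["rotation"]).as_matrix().T+d["xyz"]; w[z==0]=np.nan; return w
def proj(d,p):
    c=(np.asarray(p)-d["xyz"])@R.from_rotvec(d["rotation"]).as_matrix()
    return c[...,0]/c[...,2]*d["fx"]+d["cx"],c[...,1]/c[...,2]*d["fy"]+d["cy"]
E
python3 - <<'E'
from h import *
T=dict(np.load("top0.npz"));S=dict(np.load("scene0.npz"))
w=cloud(T);s=cloud(S)
print("bench z",np.nanmedian(w[190:215,200:420,2]),np.nanmedian(s[220:232,270:300,2]))
hsv=cv2.cvtColor(T["pixels"],cv2.COLOR_RGB2HSV)
for n,(u,v) in dict(blue=(197,175),red=(437,176),yellow=(316,236),green=(380,232)).items():
    m=np.zeros((400,640),np.uint8);r=30
    m[v-r:v+r,u-r:u+r]=((hsv[...,1]>130)&(hsv[...,2]>60))[v-r:v+r,u-r:u+r]
    blk=np.zeros_like(m);blk[v-14:v+14,u-14:u+14]=(T["pixels"].max(-1)<70)[v-14:v+14,u-14:u+14]
    c=w[blk>0].mean(0);p=w[(m|blk)>0];
    rect=cv2.minAreaRect((p[:,:2]*1000).astype(np.float32))
    print(n,"mark",c.round(4),blk.sum(),"rect",rect)
for n,(u,v,r) in dict(boards=(256,171,18),tube=(313,171,14),squeeze=(373,164,16),cup=(194,227,20),lacq=(252,235,12),flux=(443,228,16)).items():
    p=w[v-r:v+r,u-r:u+r].reshape(-1,3);p=p[p[:,2]>0.012]
    print(n,len(p),"min",p.min(0).round(3),"max",p.max(0).round(3))
    c=np.nanmean(p,0)
    q=s.reshape(-1,3);q=q[(abs(q[:,0]-c[0])<.05)&(abs(q[:,1]-c[1])<.05)&(q[:,2]>.012)]
    for src,a in(("T",p),("S",q)):
        for lo in np.arange(.012,.16,.015):
            k=a[(a[:,2]>lo)&(a[:,2]<=lo+.015)]
            if len(k)>2: print("  ",src,round(lo,3),len(k),"x",k[:,0].min().round(3),k[:,0].max().round(3),"y",k[:,1].min().round(3),k[:,1].max().round(3))
a=T["pixels"][150:250,180:460,::-1];b=S["pixels"][170:290,180:460,::-1]
cv2.imwrite("pics/crop.png",np.vstack([cv2.resize(a,(784,280),interpolation=2),cv2.resize(b,(728,312),interpolation=2)[:, :728] if 0 else cv2.resize(b,(784,316),interpolation=2)]))
E
```

```text
bench z 0.0008117837083807533 6.51231947297326e-05
blue mark [nan nan nan] 309 rect ((600.3471069335938, 328.49273681640625), (93.12059020996094, 99.59913635253906), 66.93916320800781)
red mark [ 0.5909 -0.3244  0.0034] 290 rect ((587.110107421875, -323.1514587402344), (89.74671936035156, 101.69243621826172), 67.9010238647461)
yellow mark [nan nan nan] 247 rect ((430.00115966796875, 5.955833435058594), (90.15144348144531, 101.39944458007812), 73.19487762451172)
green mark [nan nan nan] 325 rect ((437.85516357421875, -167.6116180419922), (99.43009185791016, 88.28749084472656), 11.074317932128906)
boards 425 min [0.576 0.128 0.012] max [0.643 0.205 0.042]
   T 0.012 123 x 0.577 0.643 y 0.128 0.203
   T 0.027 301 x 0.576 0.641 y 0.132 0.205
   S 0.012 146 x 0.576 0.624 y 0.129 0.205
   S 0.027 140 x 0.576 0.631 y 0.138 0.203
tube 59 min [ 0.596 -0.005  0.012] max [0.609 0.017 0.081]
   T 0.012 8 x 0.596 0.604 y -0.004 0.014
   T 0.027 12 x 0.597 0.606 y -0.002 0.017
   T 0.042 14 x 0.599 0.607 y -0.005 0.016
   T 0.057 16 x 0.6 0.607 y -0.005 0.016
   T 0.072 9 x 0.602 0.609 y -0.005 0.
[... 1850 characters left out ...]
 T 0.057 12 x 0.429 0.442 y 0.165 0.175
   T 0.072 5 x 0.434 0.439 y 0.167 0.168
   T 0.087 10 x 0.434 0.439 y 0.167 0.174
   S 0.012 48 x 0.422 0.435 y 0.163 0.186
   S 0.027 64 x 0.42 0.445 y 0.159 0.186
   S 0.042 30 x 0.428 0.438 y 0.164 0.179
   S 0.057 26 x 0.431 0.439 y 0.167 0.178
   S 0.072 20 x 0.431 0.437 y 0.168 0.176
   S 0.087 14 x 0.431 0.439 y 0.169 0.175
flux 248 min [ 0.429 -0.349  0.013] max [ 0.469 -0.306  0.055]
   T 0.012 21 x 0.433 0.467 y -0.319 -0.308
   T 0.027 14 x 0.43 0.469 y -0.322 -0.307
   T 0.042 213 x 0.429 0.468 y -0.349 -0.306
   S 0.012 20 x 0.441 0.464 y -0.313 -0.305
   S 0.027 24 x 0.436 0.459 y -0.316 -0.306
   S 0.042 67 x 0.435 0.467 y -0.345 -0.304
```

View pics/crop.png

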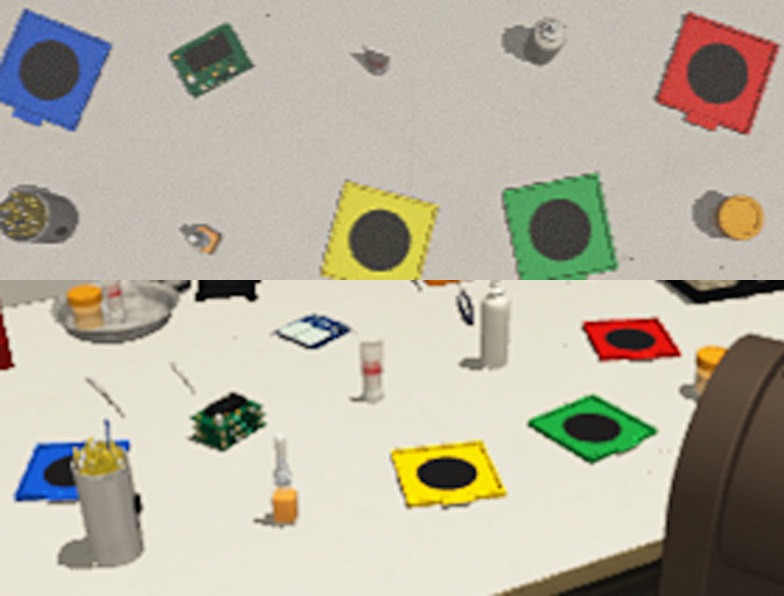

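Crop: trays are rotated about 15–25°, the objects all stand free, and the tube's flat width runs roughly along y. I'll use one tool yaw (jaw along world y) throughout.

```bash
python3 - <<'E'
from h import *
for n,f,pts in(("T","top0.npz",dict(blue=(197,175),red=(437,176),yellow=(316,236),green=(380,232))),("S","scene0.npz",dict(red=(405,192),yellow=(340,243),green=(391,226)))):
    T=dict(np.load(f));M=R.from_rotvec(T["rotation"]).as_matrix()
    for k,(u,v) in pts.items():
        m=np.zeros((400,640),np.uint8);m[v-14:v+14,u-17:u+17]=(T["pixels"].max(-1)<70)[v-14:v+14,u-17:u+17]
        y,x=np.nonzero(m);r=np.stack([(x-T["cx"])/T["fx"],(y-T["cy"])/T["fy"],x*0+1],-1)@M.T
        p=T["xyz"]+r*((.003-T["xyz"][2])/r[:,2])[:,None]
        print(n,k,p.mean(0).round(4),np.ptp(p,axis=0).round(3))
T=dict(np.load("top0.npz"));S=dict(np.load("scene0.npz"))
for d in(T,S):
    q=cloud(d).reshape(-1,3);q=q[(abs(q[:,0]-.605)<.03)&(abs(q[:,1]-.006)<.03)&(q[:,2]>.066)]
    l=cv2.fitLine((q[:,:2]*1000).astype(np.float32),2,0,.1,.1).ravel();print("tube top",l.round(3),len(q))
print(R.from_rotvec([-3.07166504,-.652591851,.000625]).as_matrix().round(3))
E
```

```text
T blue [0.6049 0.3275 0.003 ] [0.053 0.053 0.   ]
T red [ 0.5909 -0.3245  0.003 ] [0.055 0.054 0.   ]
T yellow [0.4329 0.0049 0.003 ] [0.051 0.051 0.   ]
T green [ 0.441  -0.1682  0.003 ] [0.056 0.054 0.   ]
S red [ 0.5891 -0.323   0.003 ] [0.051 0.052 0.   ]
S yellow [0.4322 0.0064 0.003 ] [0.052 0.052 0.   ]
S green [ 0.4396 -0.1658  0.003 ] [0.071 0.078 0.   ]
tube top [3.10000e-01 9.51000e-01 6.05085e+02 5.67300e+00] 14
tube top [3.95000e-01 9.18000e-01 6.06963e+02 6.91400e+00] 24
[[ 0.914  0.407 -0.001]
 [ 0.407 -0.914  0.001]
 [-0.    -0.001 -1.   ]]
```

{"method": "arm_command", "body": {
  "targets": [
    [[0,0,0,0,0,0.14],[0,0,0,0,0,0.14],[0,0,0,0,0,0.139]]
  ],
  "jaw": 0.06
}}

```text
clock: 0.48
position: [0.254, -0.5707, 0.2452]
ee_rot: [-3.141, 0.008, 0.001]
force: [0.8, 0.5, -0.3]
width: 0.722
gripper_force: 0.0
```

{"method": "arm_command", "body": {
  "targets": [
    [[0.012,-0.05,0,0,0,0],[0.012,-0.05,0,0,0,0],[0.012,-0.05,0,0,0,0],[0.012,-0.05,0,0,0,0],[0.012,-0.05,0,0,0,0],[0.012,-0.05,0,0,0,0],[0.012,-0.05,0,0,0,0],[0.012,-0.05,0,0,0,0],[0.012,-0.05,0,0,0,0],[0.012,-0.05,0,0,0,0]]
  ]
}}

```text
clock: 1.72
position: [0.3742, -0.0695, 0.2457]
ee_rot: [3.141, -0.001, 0.0]
force: [0.7, -0.2, -0.1]
width: 0.656
gripper_force: 0.0
```

{"method": "arm_command", "body": {
  "targets": [
    [[0.012,-0.05,0,0,0,0],[0.012,-0.05,0,0,0,0],[0.012,-0.05,0,0,0,0],[0.012,-0.05,0,0,0,0],[0.013,-0.042,0,0,0,0],[0,0,0.04,0,0,0],[0,0,0.02,0,0,0],[0,0,0,0,0,0]]
  ]
}}

```text
clock: 2.72
position: [0.4342, 0.1705, 0.1844]
ee_rot: [3.14, 0.0, -0.005]
force: [-0.4, -0.4, 0.7]
width: 0.653
gripper_force: 0.0
```

{"method": "arm_command", "body": {
  "targets": [
    [[0.001,-0.001,0.03,0,0,0],[0,0,0.03,0,0,0],[0,0,0.03,0,0,0],[0,0,0.02,0,0,0],[0,0,0.012,0,0,0],[0,0,0,0,0,0]]
  ]
}}

```text
clock: 3.48
position: [0.4365, 0.1719, 0.0638]
ee_rot: [3.141, -0.001, -0.0]
force: [0.3, -0.3, 1.0]
width: 0.652
gripper_force: 0.0
```

{"method": "arm_command", "body": {
  "targets": [
    [[0,0,0,0,0,0],[0,0,0,0,0,0],[0,0,0,0,0,0],[0,0,0,0,0,0],[0,0,0,0,0,0],[0,0,0,0,0,0],[0,0,0,0,0,0],[0,0,0,0,0,0]]
  ],
  "jaw": 0.0,
  "newtons": 12
}}

```text
clock: 4.47
position: [0.4364, 0.1719, 0.0637]
ee_rot: [3.142, -0.0, 0.0]
force: [-0.3, 0.9, 0.3]
width: 0.157
gripper_force: 12.0
```

{"method": "arm_command", "body": {
  "targets": [
    [[0,0,-0.005,0,0,0],[0,0,-0.015,0,0,0],[0,0,-0.03,0,0,0],[0,0,-0.03,0,0,0],[0,0,-0.03,0,0,0],[0,0,-0.02,0,0,0],[0.003,0.01,0,0,0,0],[0.0075,0.024,0,0,0,0],[0.011,0.036,0,0,0,0],[0.011,0.036,0,0,0,0]]
  ]
}}

```text
clock: 5.72
position: [0.4685, 0.064, 0.193]
ee_rot: [3.141, -0.0, -0.002]
force: [1.0, 0.2, -1.7]
width: 0.158
gripper_force: 12.0
```

```bash
python3 - <<'E'
from cell import arm
import cv2
d=arm.get_image("scene");cv2.imwrite("pics/s1.png",d["pixels"][100:320,150:470,::-1])
E
```

```text
(no output)
```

View pics/s1.png

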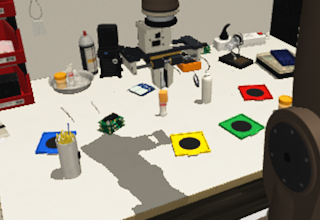

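The lacquer hangs upright in the gripper at crop pixel (163,97). I'm carrying on to the red tray.

{"method": "arm_command", "body": {
  "targets": [
    [[0.011,0.036,0,0,0,0],[0.011,0.036,0,0,0,0],[0.011,0.036,0,0,0,0],[0.011,0.036,0,0,0,0],[0.011,0.036,0,0,0,0],[0.011,0.036,0,0,0,0],[0.011,0.036,0,0,0,0],[0.011,0.036,0,0,0,0],[0.011,0.036,0,0,0,0],[0.01,0.031,0,0,0,0]]
  ]
}}

```text
clock: 7.02
position: [0.5769, -0.2912, 0.1925]
ee_rot: [-3.141, 0.002, 0.003]
force: [-0.4, 0.6, -0.6]
width: 0.162
gripper_force: 12.0
```

{"method": "arm_command", "body": {
  "targets": [
    [[0.0075,0.024,0,0,0,0],[0.004,0.009,0,0,0,0],[0,0,0.01,0,0,0],[0,0,0.03,0,0,0],[0,0,0.03,0,0,0],[0,0,0.025,0,0,0],[0,0,0.015,0,0,0],[0,0,0,0,0,0]]
  ]
}}

```text
clock: 8.02
position: [0.5885, -0.3209, 0.0826]
ee_rot: [-3.14, -0.001, 0.003]
force: [-0.1, 0.4, -0.3]
width: 0.157
gripper_force: 12.0
```

{"method": "arm_command", "body": {
  "targets": [
    [[0.0015,0.003,0.008,0,0,0],[0,0,0.003,0,0,0],[0,0,0.002,0,0,0],[0,0,0.001,0,0,0],[0,0,0.001,0,0,0],[0,0,0,0,0,0]]
  ]
}}

```text
clock: 8.78
position: [0.5907, -0.3251, 0.0688]
ee_rot: [3.142, -0.0, 0.0]
force: [-0.3, 0.1, -1.0]
width: 0.158
gripper_force: 12.0
```

{"method": "arm_command", "body": {
  "targets": [
    [[0,0,0.001,0,0,0],[0,0,0,0,0,0],[0,0,0.001,0,0,0],[0,0,0,0,0,0]]
  ]
}}

```text
clock: 9.28
position: [0.5908, -0.3252, 0.0668]
ee_rot: [3.141, -0.001, 0.0]
force: [0.4, 1.2, 0.5]
width: 0.159
gripper_force: 12.0
```

{"method": "arm_command", "body": {
  "targets": [
    [[0,0,0.001,0,0,0],[0,0,0,0,0,0]]
  ]
}}

```text
clock: 9.52
position: [0.5913, -0.3255, 0.0666]
ee_rot: [3.141, -0.001, 0.002]
force: [-0.3, -0.6, 5.2]
width: 0.159
gripper_force: 12.0
```

{"method": "arm_command", "body": {
  "targets": [
    [[0,0,-0.0005,0,0,0],[0,0,0,0,0,0],[0,0,0,0,0,0],[0,0,0,0,0,0],[0,0,0,0,0,0]]
  ],
  "jaw": 0.06
}}

```text
clock: 10.15
position: [0.5907, -0.3251, 0.0662]
ee_rot: [-3.142, 0.0, 0.0]
force: [-0.2, 0.0, 0.0]
width: 0.632
gripper_force: 0.0
```

{"method": "arm_command", "body": {
  "targets": [
    [[0,0,-0.01,0,0,0],[0,0,-0.03,0,0,0],[0,0,-0.04,0,0,0],[0,0,-0.03,0,0,0],[-0.04,0,0,0,0,0],[-0.04,0,0,0,0,0],[-0.04,0.0015,0,0,0,0],[-0.022,0,0,0,0,0],[0,0,0,0,0,0]]
  ],
  "jaw": 0.075
}}

```text
clock: 11.28
position: [0.4474, -0.3272, 0.1772]
ee_rot: [3.141, -0.003, -0.0]
force: [-0.0, 0.5, 0.4]
width: 0.818
gripper_force: 0.0
```

```bash
python3 - <<'E'
from cell import arm
from h import *
o=[arm.get_image(n) for n in("scene","top")]
cv2.imwrite("pics/s2.png",np.hstack([cv2.resize(d["pixels"][v-40:v+40,u-50:u+50,::-1],(400,320)) for d,(u,v) in zip(o,((405,192),(437,176)))]))
for d in o:
    q=cloud(d).reshape(-1,3);q=q[(abs(q[:,0]-.591)<.03)&(abs(q[:,1]+.325)<.03)&(q[:,2]>.012)&(q[:,2]<.11)]
    for a,b in((.012,.04),(.044,.075),(.075,.11)):
        k=q[(q[:,2]>a)&(q[:,2]<b)]
        if len(k):print(len(k),k.min(0).round(3),k.max(0).round(3))
E
```

```text
67 [ 0.575 -0.332  0.012] [ 0.601 -0.308  0.04 ]
35 [ 0.582 -0.33   0.045] [ 0.596 -0.315  0.074]
22 [ 0.585 -0.328  0.076] [ 0.594 -0.318  0.099]
60 [ 0.577 -0.336  0.012] [ 0.604 -0.311  0.04 ]
30 [ 0.583 -0.331  0.045] [ 0.597 -0.316  0.071]
20 [ 0.586 -0.328  0.075] [ 0.593 -0.32   0.103]
```

View pics/s2.png

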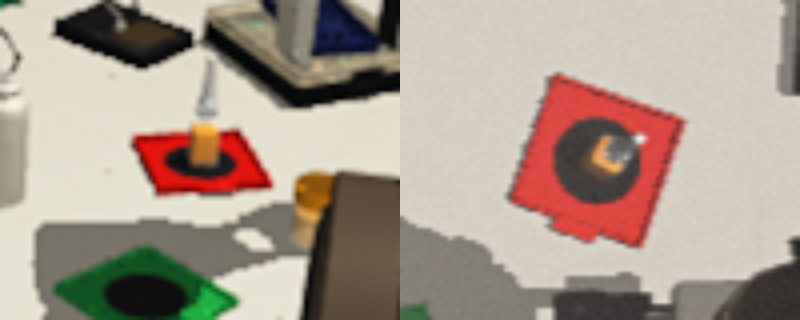

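The lacquer stands upright in the middle of the red tray (right half, about (610,150); left half, (205,145)). Next is the flux jar.

{"method": "arm_command", "body": {
  "targets": [
    [[0.0015,0,0.03,0,0,0],[0,0,0.04,0,0,0],[0,0,0.03,0,0,0],[0,0,0.025,0,0,0],[0,0,0.015,0,0,0],[0,0,0.004,0,0,0],[0,0,0,0,0,0]]
  ]
}}

```text
clock: 12.25
position: [0.4509, -0.3266, 0.0326]
ee_rot: [3.141, 0.0, 0.001]
force: [0.4, -0.2, -0.3]
width: 0.815
gripper_force: 0.0
```

{"method": "arm_command", "body": {
  "targets": [
    [[0,0,0,0,0,0],[0,0,0,0,0,0],[0,0,0,0,0,0],[0,0,0,0,0,0],[0,0,0,0,0,0],[0,0,0,0,0,0]]
  ],
  "jaw": 0.0,
  "newtons": 12
}}

```text
clock: 13.0
position: [0.4504, -0.3267, 0.0324]
ee_rot: [3.141, -0.0, 0.001]
force: [-0.4, -0.1, 2.4]
width: 0.442
gripper_force: 12.0
```

{"method": "arm_command", "body": {
  "targets": [
    [[0,0,-0.005,0,0,0],[0,0,-0.02,0,0,0],[0,0,-0.03,0,0,0],[0,0,-0.025,0,0,0],[-0.001,-0.01,0,0,0,0],[-0.0015,-0.025,0,0,0,0],[-0.002,-0.035,0,0,0,0],[-0.002,-0.035,0,0,0,0],[-0.002,-0.035,0,0,0,0],[-0.002,-0.035,0,0,0,0]]
  ]
}}

```text
clock: 14.25
position: [0.4387, -0.1497, 0.1114]
ee_rot: [-3.141, -0.0, 0.002]
force: [-0.5, 0.0, -1.5]
width: 0.443
gripper_force: 12.0
```

{"method": "arm_command", "body": {
  "targets": [
    [[-0.002,-0.035,0,0,0,0],[-0.002,-0.035,0,0,0,0],[-0.001,-0.035,0,0,0,0],[-0.001,-0.03,0,0,0,0],[-0.001,-0.015,0,0,0,0],[0,-0.006,0,0,0,0],[0,0,0,0,0,0],[0,0,0.02,0,0,0],[0,0,0.03,0,0,0],[0,0,0.015,0,0,0]]
  ]
}}

```text
clock: 15.5
position: [0.4322, 0.0029, 0.046]
ee_rot: [3.141, -0.004, -0.002]
force: [-0.1, -0.1, -0.4]
width: 0.441
gripper_force: 12.0
```

{"method": "arm_command", "body": {
  "targets": [
    [[0,0,0.004,0,0,0],[0,0,0.002,0,0,0],[0,0,0,0,0,0]]
  ]
}}

```text
clock: 15.88
position: [0.4332, 0.0042, 0.0416]
ee_rot: [3.141, -0.001, 0.001]
force: [0.7, -0.7, -0.8]
width: 0.44
gripper_force: 12.0
```

{"method": "arm_command", "body": {
  "targets": [
    [[0,0,0.003,0,0,0],[0,0,0.001,0,0,0],[0,0,0.001,0,0,0],[0,0,0.0005,0,0,0],[0,0,0,0,0,0]]
  ]
}}

```text
clock: 16.5
position: [0.4328, 0.0044, 0.0357]
ee_rot: [3.142, -0.0, -0.0]
force: [0.1, 0.3, -0.2]
width: 0.444
gripper_force: 12.0
```

{"method": "arm_command", "body": {
  "targets": [
    [[0,0,0.0005,0,0,0],[0,0,0.0005,0,0,0],[0,0,0,0,0,0]]
  ]
}}

```text
clock: 16.88
position: [0.4331, 0.0043, 0.0352]
ee_rot: [3.141, -0.001, 0.001]
force: [-1.6, -0.5, 8.0]
width: 0.445
gripper_force: 12.0
```

{"method": "arm_command", "body": {
  "targets": [
    [[0,0,-0.0005,0,0,0],[0,0,0,0,0,0],[0,0,0,0,0,0],[0,0,0,0,0,0],[0,0,-0.01,0,0,0],[0,0,-0.03,0,0,0],[0,0,-0.04,0,0,0],[0,0,-0.045,0,0,0],[0,0,-0.02,0,0,0]]
  ],
  "jaw": 0.07
}}

```text
clock: 18.0
position: [0.4336, 0.0047, 0.1832]
ee_rot: [-3.141, 0.0, -0.006]
force: [-0.1, -0.6, -0.2]
width: 0.761
gripper_force: 0.0
```

{"method": "arm_command", "body": {
  "targets": [
    [[0.03,0.026,0,0,0,0],[0.04,0.034,0,0,0,0],[0.04,0.034,0,0,0,0],[0.04,0.034,0,0,0,0],[0.033,0.028,0,0,0,0],[0,0,0,0,0,0]]
  ]
}}

```text
clock: 18.75
position: [0.617, -0.1546, 0.1802]
ee_rot: [3.141, -0.006, 0.001]
force: [-0.7, -0.0, -1.2]
width: 0.76
gripper_force: 0.0
```

```bash
python3 - <<'E'
from cell import arm
from h import *
o=[arm.get_image(n) for n in("scene","top")]
cv2.imwrite("pics/s3.png",np.hstack([cv2.resize(d["pixels"][v-40:v+40,u-50:u+50,::-1],(400,320)) for d,(u,v) in zip(o,((340,230),(316,225)))]))
for d in o:
    q=cloud(d).reshape(-1,3);q=q[(abs(q[:,0]-.433)<.035)&(abs(q[:,1]-.005)<.035)&(q[:,2]>.045)&(q[:,2]<.07)]
    print(len(q),q.min(0).round(3),q.max(0).round(3))
E
```

```text
140 [ 0.411 -0.013  0.045] [0.452 0.027 0.055]
203 [ 0.414 -0.013  0.046] [0.452 0.026 0.06 ]
```

View pics/s3.png

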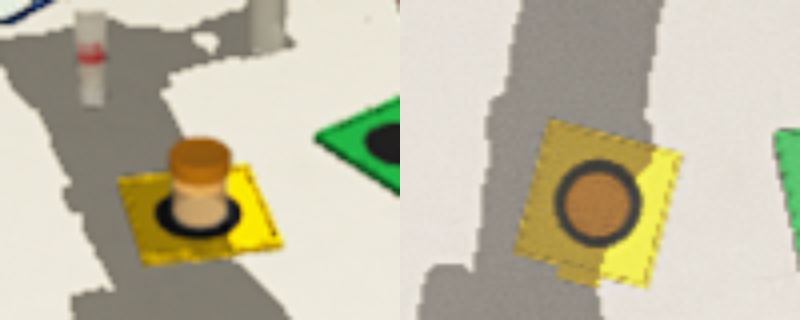

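The flux jar stands centred on the yellow mark. Now the squeeze bottle.

{"method": "arm_command", "body": {
  "targets": [
    [[0,-0.0025,0,0,0,0],[0,0,0.02,0,0,0],[0,0,0.03,0,0,0],[0,0,0.03,0,0,0],[0,0,0.02,0,0,0],[0,0,0.009,0,0,0],[0,0,0,0,0,0]]
  ]
}}

```text
clock: 19.73
position: [0.6155, -0.1485, 0.0714]
ee_rot: [-3.141, -0.001, 0.001]
force: [-0.4, -0.9, 0.4]
width: 0.766
gripper_force: 0.0
```

{"method": "arm_command", "body": {
  "targets": [
    [[0,0,0,0,0,0],[0,0,0,0,0,0],[0,0,0,0,0,0],[0,0,0,0,0,0],[0,0,0,0,0,0],[0,0,0,0,0,0]]
  ],
  "jaw": 0.0,
  "newtons": 14
}}

```text
clock: 20.48
position: [0.6159, -0.1493, 0.0714]
ee_rot: [3.141, -0.001, 0.001]
force: [0.3, -0.7, 2.8]
width: 0.346
gripper_force: 13.8
```

{"method": "arm_command", "body": {
  "targets": [
    [[0,0,-0.005,0,0,0],[0,0,-0.02,0,0,0],[0,0,-0.035,0,0,0],[0,0,-0.035,0,0,0],[0,0,-0.025,0,0,0],[0,-0.01,0,0,0,0],[-0.001,-0.025,0,0,0,0],[-0.001,-0.04,0,0,0,0],[-0.001,-0.04,0,0,0,0],[-0.001,-0.04,0,0,0,0]]
  ]
}}

```text
clock: 21.72
position: [0.6107, 0.0079, 0.1898]
ee_rot: [-3.141, -0.0, 0.003]
force: [0.8, 0.2, -0.9]
width: 0.335
gripper_force: 13.9
```

{"method": "arm_command", "body": {
  "targets": [
    [[-0.001,-0.04,0,0,0,0],[-0.001,-0.04,0,0,0,0],[-0.001,-0.04,0,0,0,0],[-0.001,-0.04,0,0,0,0],[-0.001,-0.04,0,0,0,0],[-0.001,-0.04,0,0,0,0],[-0.001,-0.04,0,0,0,0],[0,-0.025,0,0,0,0],[0,-0.015,0,0,0,0],[0,0,0,0,0,0]]
  ]
}}

```text
clock: 22.98
position: [0.6046, 0.3263, 0.1907]
ee_rot: [3.141, 0.001, -0.001]
force: [0.5, -0.8, -1.0]
width: 0.339
gripper_force: 13.9
```

Down from 0.1907 toward 0.0744.

{"method": "arm_command", "body": {
  "targets": [
    [[0,0,0.02,0,0,0],[0,0,0.03,0,0,0],[0,0,0.03,0,0,0],[0,0,0.02,0,0,0],[0,0,0.01,0,0,0],[0,0,0.003,0,0,0],[0,0,0.001,0,0,0],[0,0,0.001,0,0,0],[0,0,0,0,0,0]]
  ]
}}

```text
clock: 24.1
position: [0.6051, 0.3261, 0.0767]
ee_rot: [-3.141, 0.0, -0.001]
force: [-0.7, -0.1, -1.1]
width: 0.337
gripper_force: 13.9
```

{"method": "arm_command", "body": {
  "targets": [
    [[0,0,0.001,0,0,0],[0,0,0.0005,0,0,0],[0,0,0,0,0,0]]
  ]
}}

```text
clock: 24.48
position: [0.6049, 0.3259, 0.0748]
ee_rot: [3.142, -0.0, 0.0]
force: [-0.7, 0.3, -0.3]
width: 0.335
gripper_force: 13.9
```

{"method": "arm_command", "body": {
  "targets": [
    [[0,0,0.0005,0,0,0],[0,0,0,0,0,0]]
  ]
}}

```text
clock: 24.72
position: [0.6052, 0.326, 0.0747]
ee_rot: [-3.141, 0.001, -0.001]
force: [-0.0, -1.1, 5.3]
width: 0.334
gripper_force: 13.9
```

{"method": "arm_command", "body": {
  "targets": [
    [[0,0,0,0,0,0],[0,0,0,0,0,0],[0,0,0,0,0,0],[0,0,0,0,0,0],[0,0,-0.015,0,0,0],[0,0,-0.03,0,0,0],[0,0,-0.04,0,0,0],[0,0,-0.04,0,0,0]]
  ],
  "jaw": 0.06
}}

```text
clock: 25.72
position: [0.6049, 0.326, 0.2016]
ee_rot: [-3.141, 0.0, -0.001]
force: [0.2, 0.6, -0.3]
width: 0.657
gripper_force: 0.0
```

{"method": "arm_command", "body": {
  "targets": [
    [[0,0.03,0,0,0,0],[0,0.05,0,0,0,0],[0,0.05,0,0,0,0],[0,0.05,0,0,0,0],[0,0.05,0,0,0,0],[0.001,0.05,0,0,0,0],[0,0.041,0,0,0,0.12],[0,0,0,0,0,0.12],[0,0,0,0,0,0.12],[0,0,0,0,0,0]]
  ]
}}

```text
clock: 26.98
position: [0.606, 0.0051, 0.2003]
ee_rot: [-3.091, 0.562, -0.002]
force: [-0.0, -0.9, -0.8]
width: 0.653
gripper_force: 0.0
```

```bash
python3 - <<'E'
from cell import arm
from h import *
o=[arm.get_image(n) for n in("scene","top")]
cv2.imwrite("pics/s4.png",np.hstack([cv2.resize(o[0]["pixels"][160:300,150:360,::-1],(480,320)),cv2.resize(o[1]["pixels"][130:250,170:290,::-1],(320,320))]))
for d in o:
    c=cloud(d).reshape(-1,3);q=c[(abs(c[:,0]-.605)<.03)&(abs(c[:,1]-.327)<.03)&(c[:,2]>.02)&(c[:,2]<.13)]
    print(len(q),q.min(0).round(3),q.max(0).round(3))
    q=c[(abs(c[:,0]-.605)<.03)&(abs(c[:,1]-.006)<.03)&(c[:,2]>.02)&(c[:,2]<.085)]
    if len(q):print("tube",len(q),q.min(0).round(3),q.max(0).round(3))
M=R.from_rotvec(arm.observe()["ee_rot"]).as_matrix();print(M.round(3))
E
```

```text
324 [0.589 0.311 0.021] [0.612 0.343 0.117]
tube 133 [ 0.596 -0.005  0.021] [0.614 0.018 0.078]
211 [0.591 0.31  0.02 ] [0.622 0.34  0.119]
[[ 0.937 -0.35   0.001]
 [-0.35  -0.937 -0.   ]
 [ 0.001 -0.    -1.   ]]
```

View pics/s4.png

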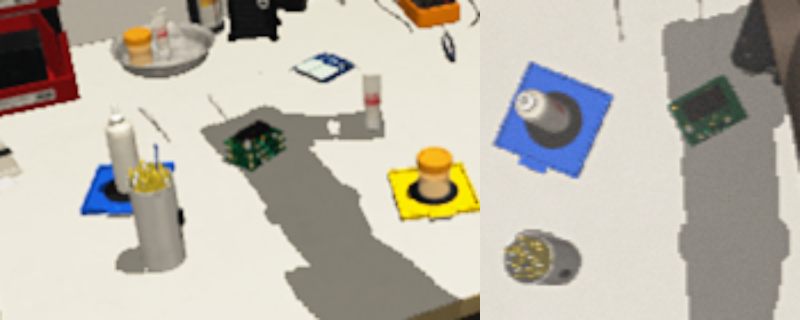

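The squeeze bottle stands upright on the blue mark, and the cup and boards have not moved. Next is the tube, with the jaw aligned to its flat width.

{"method": "arm_command", "body": {
  "targets": [
    [[0,0,0.03,0,0,0],[0,0,0.04,0,0,0],[0,0,0.03,0,0,0],[0,0,0.03,0,0,0],[0,0,0.02,0,0,0],[0,0,0.009,0,0,0],[0,0,0,0,0,0]]
  ]
}}

```text
clock: 27.95
position: [0.6057, 0.005, 0.0401]
ee_rot: [3.091, -0.561, -0.001]
force: [0.6, -0.1, 0.3]
width: 0.654
gripper_force: 0.0
```

{"method": "arm_command", "body": {
  "targets": [
    [[0,0,0,0,0,0],[0,0,0,0,0,0],[0,0,0,0,0,0],[0,0,0,0,0,0],[0,0,0,0,0,0],[0,0,0,0,0,0],[0,0,0,0,0,0]]
  ],
  "jaw": 0.0,
  "newtons": 10
}}

```text
clock: 28.82
position: [0.6059, 0.0048, 0.0404]
ee_rot: [3.091, -0.563, 0.0]
force: [-0.2, 0.7, 4.0]
width: 0.253
gripper_force: 10.0
```

{"method": "arm_command", "body": {
  "targets": [
    [[0,0,-0.005,0,0,0],[0,0,-0.02,0,0,0],[0,0,-0.03,0,0,0],[0,0,-0.025,0,0,0],[-0.0046,0.0104,0,0,0,0],[-0.01,0.024,0,0,0,0],[-0.015,0.035,0,0,0,0],[-0.015,0.035,0,0,0,0],[-0.015,0.035,0,0,0,0],[-0.015,0.035,0,0,0,0]]
  ]
}}

```text
clock: 30.08
position: [0.4723, -0.1331, 0.1193]
ee_rot: [3.09, -0.563, -0.003]
force: [0.1, -1.0, -0.3]
width: 0.253
gripper_force: 10.0
```

{"method": "arm_command", "body": {
  "targets": [
    [[-0.012,0.027,0,0,0,0],[-0.006,0.014,0,0,0,0],[-0.002,0.005,0,0,0,0],[0,0,0.02,0,0,0],[0,0,0.03,0,0,0],[0,0,0.015,0,0,0],[0,0,0.006,0,0,0],[0,0,0,0,0,0]]
  ]
}}

```text
clock: 31.08
position: [0.4399, -0.1678, 0.0493]
ee_rot: [-3.091, 0.562, 0.0]
force: [-0.4, 0.3, 0.1]
width: 0.254
gripper_force: 10.0
```

Target about 0.0434.

{"method": "arm_command", "body": {
  "targets": [
    [[0,0,0.003,0,0,0],[0,0,0.001,0,0,0],[0,0,0.001,0,0,0],[0,0,0,0,0,0]]
  ]
}}

```text
clock: 31.58
position: [0.4396, -0.168, 0.0443]
ee_rot: [3.091, -0.563, 0.0]
force: [-0.1, -0.4, -0.9]
width: 0.249
gripper_force: 10.0
```

{"method": "arm_command", "body": {
  "targets": [
    [[0,0,0.0005,0,0,0],[0,0,0,0,0,0]]
  ]
}}

```text
clock: 31.82
position: [0.4396, -0.168, 0.0437]
ee_rot: [3.091, -0.563, 0.0]
force: [0.7, -0.1, -0.3]
width: 0.25
gripper_force: 10.0
```

{"method": "arm_command", "body": {
  "targets": [
    [[0,0,0.0005,0,0,0],[0,0,0,0,0,0]]
  ]
}}

```text
clock: 32.08
position: [0.4397, -0.1681, 0.0433]
ee_rot: [3.091, -0.563, 0.0]
force: [0.2, -0.7, 2.3]
width: 0.25
gripper_force: 10.0
```

Contact; release and lift straight up.

{"method": "arm_command", "body": {
  "targets": [
    [[0,0,0,0,0,0],[0,0,0,0,0,0],[0,0,0,0,0,0],[0,0,0,0,0,0],[0,0,-0.01,0,0,0],[0,0,-0.03,0,0,0],[0,0,-0.05,0,0,0],[0,0,-0.06,0,0,0],[0,0,-0.05,0,0,0],[0,0,0,0,0,0]]
  ],
  "jaw": 0.06
}}

```text
clock: 33.33
position: [0.4417, -0.1684, 0.2477]
ee_rot: [3.09, -0.563, 0.013]
force: [-0.4, 0.5, -0.2]
width: 0.654
gripper_force: 0.0
```

```bash
python3 - <<'E'
from cell import arm
from h import *
o=[arm.get_image(n) for n in("scene","top")]
cv2.imwrite("pics/s5.png",cv2.resize(o[0]["pixels"][150:310,160:460,::-1],(780,416)))
for d in o:
    c=cloud(d).reshape(-1,3)
    for n,x,y,a,b,r in(("tube",.44,-.167,.012,.09,.03),("lacq",.59,-.324,.012,.11,.03),("flux",.433,.005,.012,.06,.03),("sq",.605,.327,.02,.12,.03),("cup",.458,.32,.012,.15,.04),("boards",.61,.167,.012,.05,.05)):
        q=c[(abs(c[:,0]-x)<r)&(abs(c[:,1]-y)<r)&(c[:,2]>a)&(c[:,2]<b)]
        if len(q):print(n,len(q),q.min(0).round(3),q.max(0).round(3))
print(arm.observe()["position"],arm.observe()["clock"])
E
```

```text
tube 173 [ 0.429 -0.177  0.012] [ 0.448 -0.153  0.081]
lacq 128 [ 0.576 -0.333  0.012] [ 0.602 -0.309  0.101]
flux 286 [ 0.411 -0.012  0.012] [0.454 0.027 0.056]
sq 321 [0.588 0.311 0.02 ] [0.614 0.342 0.118]
cup 862 [0.433 0.296 0.013] [0.483 0.345 0.149]
boards 287 [0.575 0.129 0.012] [0.629 0.205 0.038]
lacq 117 [ 0.576 -0.335  0.013] [ 0.603 -0.31   0.102]
flux 202 [ 0.414 -0.013  0.047] [0.452 0.026 0.059]
sq 212 [0.591 0.31  0.021] [0.622 0.34  0.119]
cup 457 [0.436 0.296 0.012] [0.481 0.346 0.149]
boards 424 [0.576 0.129 0.013] [0.643 0.205 0.041]
[ 0.43945217 -0.16800852  0.24378732] 33.425
```

View pics/s5.png

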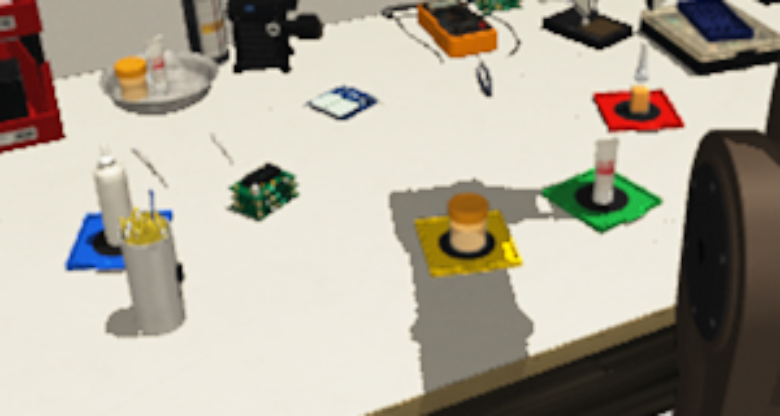

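All four stand upright on their marks: lacquer (640,100), flux (468,230), squeeze bottle (112,215) and tube (605,180). The cup, boards and bowl have not moved.

```bash
python3 -c "
from cell import arm
print(arm.sign_off())"
```

```text
the job is handed in; nothing more can be done
None
```

The job is handed in: all four chemicals stand upright on the marks of their trays, placed in the order asked, and the cup, boards and bowl were left where they were.

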